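# Turn the half-drilled bracket in the drill jig and lock the toggle clamp

## Robot

A 6-joint arm with a two-finger parallel gripper is mounted at the origin on a cart in front of the work surface, level with it; the furniture and walls round the work are solid. World frame = base frame: x ahead of the robot, y to its left, z up, the work surface at z = 0. Lengths are in m, angles in rad, forces in N, time in s.
With the tool pointing down it reaches from about 0.25 to 0.775 m from the base axis. Payload 4 kg.
Tool frame: the origin (TCP) lies at the very end of the fingers, on their centre line; the grasp point (between the pads) lies 19 mm behind it; z points along the fingers, y is the line along which they close (so a half turn about z gives the same grasp; the last joint's range is limited). The gripper opens to 94 mm and grips with 3 to 60 N. Pads are 16 mm wide; open, the fingers measure 119 mm over their backs; the gripper's body (75 mm by 177 mm) begins 78 mm behind the grasp point.
Start: joints at [1.011, 0.087, 1.371, -0, 1.684, -0.103], TCP at [0.243, 0.494, 0.184] pointing down, gripper open.
Joint ranges: [-3.1, 3.1], [-0.76, 2.03], [0.27, 2.55], [-1.08, 4.22], [0.17, 2.65], [-2.57, 2.57]. Speed limits (rad/s): [2.79, 2.79, 3.14, 3.14, 3.14, 3.14].

## Interface

Orientations are given as [roll, pitch, yaw] about the fixed x, y, z axes, in that order (R = Rz(yaw) Ry(pitch) Rx(roll)).
In Python, from bench import robot, vision gives the robot as it stands.
- The arm moves only by the shell command python3 -m crank 'ROWS'. ROWS is JSON, a list of rows, each a list of 3 entries, a list of its own where there are three numbers: the closure, from 0 (fully open) to 1 (shut), then the shift along the tool's x, y, z in m, then the turn, a rotation vector about the tool's x, y, z in degrees. A call has 1 to 8 rows; each row shifts and turns the commanded pose from where the row before left it, along the tool's axes as they then stand; what a row does not reach is not made up. A row lasts 1/10 s, in which the tool goes at most 50 mm and 8.59 degrees, less where a joint would pass 70% of its speed; a pose out of reach is approached as far as the arm can. A call with a gripper value outside its range is refused whole. The fingers move at their own pace and stop on an object; the grip force is fixed at half the most. Time passes only in rows, so rows that do not move let the fingers close. It gives the time, the measured TCP pose, the force, the opening and the grip force at its end, in the units of the state.
- robot.get_obs(): the state, without advancing time (a new reading comes with each control period).
- vision.snapshot(name): name is "side" or "top"; returns a dict with "color" (420x560x3 uint8, red, green, blue), "z_map" (420x560 float32, m along the optical axis (not along the pixel's ray), 0 where there is no reading), "fx", "fy", "cx", "cy" (pixels), "R" (3x3) and "t" (3): a world point X has camera coordinates R X + t. Camera axes: x right, y down, z forward; pixel columns grow to the right and rows downward; lengths in m; the calibration is good to about 2 mm. A picture is of the moment at which its call begins.
- robot.close_job(): hands the job in; it is judged then, once.
The state is a dict: "time": time; "joint_positions": joint angles; "qvel": joint speeds; "joint_torque": joint torques, N m; "tool_pos": TCP position; "ee_rot": TCP orientation; "wrist_force": force on the tool from outside, world axes, zero at the start; "wrist_torque": the same for the moment, N m; "width": finger opening in m; "finger_force": force on a finger pad.
Only numpy, scipy, OpenCV 4.12 (cv2) and the standard library are available. Lean on these libraries where they do the work, as an engineer would, in place of code of your own. Each camera call takes 0.05 s, during which the arm holds its last target. There are 200 camera calls.

## Task

One foot of the steel saddle bracket is drilled and the other is next: take the bracket up, turn it and load it in the drill jig, flat on the base plate, with its plain foot under the drill bush, its long edge fully home against the back fence and the plain foot's end fully home against the stop under the bush. Then push the clamp handle over and down, past its dead point onto its stop, so that the clamp stays locked with its pad pressing on the bracket, and let go. Do not close the clamp before the bracket is home, and do not disturb the other things on the bench.

Things in the scene. Friction and masses are not known exactly. Their poses are not given: they have to be found in the camera images.
- jig_seat (a point): point on top of the drill jig's aluminium base plate (12 mm thick, fixed to the bench) where the middle of the bracket's underside must come. Axes: +x to the back fence, the clamp and away from the robot, +y to the drill bush, z up. The plate reaches from x = -25 to +135 mm and y = -90 to +106 mm from here.
- back_fence (a point): middle of the upper front edge of the back fence, a dark steel bar along the jig's y, 112 mm long, 12 mm thick, 12 mm high. Its front face lies 15 mm behind (+x of) jig_seat; the bracket's long edge goes against it.
- end_stop (a point): foot of the end stop, on the base plate 74 mm to +y of jig_seat: the flat face (towards -y) of the bush block's dark steel post, 36 mm wide, 27 mm high. The end of the plain foot goes against it.
- drill_bush (a point): top of the steel drill bush, 31 mm above the base plate, 60 mm to +y of jig_seat, in a plate that overhangs from the post: it covers y = +48 to +96 mm and x = -18 to +18 mm from jig_seat, underside 15 mm and top 27 mm above the base plate. A foot (5 mm thick) is slid in under it towards +y.
- bracket_mid (a point): centre of the loose steel bracket, 21 mm above its underside. 5 mm strip, 30 mm wide (x), bent to a hat: 148 mm long (y), 42 mm high, 0.3 kg. The hat's upright walls, 36 mm apart outside (y = -18, +18 mm), are the place to grip; feet run out to y = -74, +74. The -y foot has an 8 mm hole, the +y foot is plain. Home, its axes match jig_seat's.
- plain_foot (a point): point on the upper face of the bracket's plain (undrilled) foot, 60 mm from the bracket's middle towards its +y end, 5 mm above its underside.
- bracket: the same steel bracket; origin at the centre of its underside, axes as for bracket_mid.
- clamp_handle (a joint): turn of the toggle clamp's handle against the clamp arm, rad: 0 open (handle up, leaning a little back; arm raised); grows as the handle is pushed back (+x of the jig) and down. With the bracket in place the pad meets it at about 1.45; dead point 1.92; stop 2.05, handle a little below level. It stays where it is left; on the way to the dead point it takes 4 to 8 N at its end, then snaps onto its stop.
- clamp_grip (a point): on the axis of the handle's round sleeve (17 mm diameter), 85 mm from the handle's pin, 24 mm short of the end. From jig_seat it is 103 mm behind (x) and 149 mm above the bench when open; then 131 and 140; 154 and 115 when the pad meets the bracket; 161 and 71 closed. It moves in the jig's x-z plane.
- clamp_pin (a point): the pin on which the handle turns, at the rear end of the clamp arm: 80 mm behind jig_seat and 67 mm above the bench when open; it rises to 78 mm (77 mm behind) as the clamp closes.
- clamp_pad: rubber pad, 18 mm across, sprung, under the end of the clamp arm; origin at the centre of its face. Open it hangs over the seat, 3 mm behind and 81 mm above jig_seat; the arm above it reaches 112 mm up. A gripper pointing down on the seated bracket would meet it; one leaning back 32 to 45 degrees towards the jig's -x passes below. Closed it presses on the hat's top.
- drill_case: bystander: navy case 61 x 115 x 50 mm to the right of the jig; origin under its centre.
- flux_bottle: bystander: small bottle with a needle cap, 40 mm diameter, 100 mm high; origin under its centre.
- side_cutters: bystander: side cutters lying flat, 129 x 75 x 12 mm; origin under the centre.
- tape_black: bystander: roll of black tape lying flat, 67 mm diameter, 19 mm high, to the left of the bracket; origin under its centre.
- magnet_tray: bystander: shallow steel tray 60 x 100 x 16 mm behind the bracket; origin under its centre.

How it is judged:
By the outcome, as a careful person would: the job done as asked, in the order asked, and still so for the second after the job is handed in, with the robot touching nothing.
It also fails if it takes over 54 s, if anything falls off the work surface, if the arm or the gripper's body presses on something with over 40 N, if the wrist force passes 120 N, or if a joint passes its speed limit or range.

## Working session

There is one attempt and no reset: what is moved stays moved. The work goes in short steps, Python scripts to look and compute and a shell command to move; the robot and the scene stay as the last step left them, time stands still between calls to the robot, and variables do not carry over. Pictures are saved under pics/ and viewed, at most 10 in all, crops included, and the job is handed in when it is done.

```bash
ls; mkdir -p pics; python3 - <<'E'
from bench import robot, vision
import cv2,numpy as np
for n in ("top","side"):
    s=vision.snapshot(n); cv2.imwrite(f"pics/{n}0.png",s["color"][:,:,::-1]); np.savez(f"{n}0.npz",**s)
    print(n,s["fx"],s["cx"],s["cy"],s["R"].round(3).tolist(),s["t"])
print(robot.get_obs())
E
```

```text
pics
top 544.662220267493 274.5123741541147 209.23002702302216 [[-0.003, -1.0, -0.005], [-0.992, 0.004, -0.129], [0.129, 0.005, -0.992]] [0.05719676 0.4990632  1.64113275]
side 490.9180452917824 276.0801337582066 211.29230554165025 [[0.946, -0.324, 0.025], [-0.144, -0.487, -0.862], [0.292, 0.811, -0.507]] [-0.41711212  0.20718723  1.26328794]
{'time': 0.1, 'joint_positions': array([ 1.01092677e+00,  8.78279519e-02,  1.37209374e+00, -2.49319899e-05,
        1.68361027e+00, -1.03097250e-01]), 'qvel': array([ 8.23193002e-04, -8.09577606e-04, -4.19085114e-03, -7.02733867e-04,
        3.37545621e-05,  2.78482281e-05]), 'joint_torque': array([ 2.73135731e-03, -3.41252375e+01, -3.03302228e+01,  7.20970379e-02,
        3.03255545e-02, -8.85062809e-05]), 'tool_pos': array([0.24230085, 0.49314667, 0.18275508]), 'ee_rot': array([-3.13966109e+00, -1.74936270e-04,  2.68481740e+00]), 'wrist_force': array([ 0.72904208, -1.46056715, -0.23643272]), 'wrist_torque': array([ 0.02192041, -0.03691698,  0.00847711]), 'finger_force': 0.0, 'width': 0.09399152215108254}
```

View pics/top0.png

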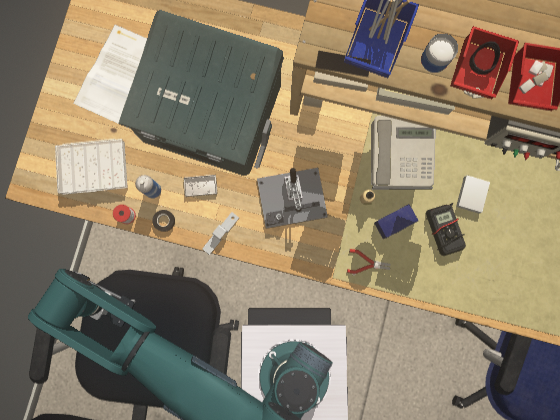

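View pics/side0.png

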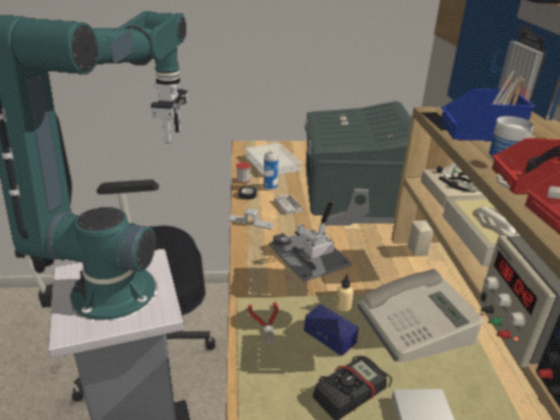

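The top view shows the bracket at about (221,233), the jig at about (292,197) with its clamp upright at (293,185), tape at (163,221), tray at (200,187), case at (397,221), and cutters at (367,263). I'll enlarge the bracket and jig and get the geometry from the depth.

```bash
cat > h.py <<'E'
import numpy as np,cv2
def cloud(s):
    v,u=np.mgrid[0:420,0:560]; z=s["z_map"].astype(float)
    c=np.stack([(u-s["cx"])/s["fx"]*z,(v-s["cy"])/s["fy"]*z,z],-1)
    return (c-s["t"])@s["R"]
def proj(s,X):
    c=np.asarray(X)@s["R"].T+s["t"]; return np.stack([s["fx"]*c[...,0]/c[...,2]+s["cx"],s["fy"]*c[...,1]/c[...,2]+s["cy"]],-1)
E
python3 - <<'E'
from h import *
s=dict(np.load("top0.npz")); P=cloud(s)
I=s["color"][:,:,::-1]
a=cv2.resize(I[195:265,190:260],(490,490),interpolation=2); b=cv2.resize(I[155:235,250:330],(490,490),interpolation=2)
cv2.imwrite("pics/crop0.png",np.hstack([a[:, :390],b[:, :400]])[:, :800])
# bracket: points above bench
m=np.zeros((420,560),bool); m[205:260,196:245]=1
m&=(P[...,2]>0.002)&(P[...,2]<.06)&(s["z_map"]>0)
# steel = low saturation
hsv=cv2.cvtColor(s["color"],cv2.COLOR_RGB2HSV); mm=m&(hsv[...,1]<70)
for lo,hi in((.002,.012),(.03,.055)):
    q=P[mm&(P[...,2]>lo)&(P[...,2]<hi)]; print(lo,len(q),q.mean(0).round(4)); 
    print(cv2.minAreaRect((q[:,:2]*1000).astype(np.float32)),np.median(q[:,2]))
np.set_printoptions(linewidth=250)
print("bench z",np.median(P[225:235,180:195,2]))
j=(P[...,2]>.006)&(P[...,2]<.02); jm=np.zeros_like(m); jm[160:235,248:336]=1
q=P[j&jm]; print(cv2.minAreaRect((q[:,:2]*1000).astype(np.float32)),np.median(q[:,2]),len(q))
print((P[168:232:2,252:334:2,2]*1000).round().astype(int).tolist().__str__().replace('], ','\n'))
E
```

```text
0.002 222 [0.4281 0.2247 0.0057]
((427.8641357421875, 223.38909912109375), (88.51879119873047, 139.86712646484375), 78.79642486572266) 0.0052846996407439955
0.03 118 [0.4288 0.2246 0.0407]
((429.1434631347656, 224.8788604736328), (30.260358810424805, 35.531436920166016), 51.66162109375) 0.04054510676458191
bench z -0.0010037870489630614
((542.1116943359375, 1.6534881591796875), (273.8995361328125, 234.454345703125), 89.72030639648438) 0.011545030749548515 2322
[[4, -6, 43, -2, -12, 4, 5, -4, -5, 5, 1, -2, 0, 1, -2, 1, 8, 2, -4, -5, 166, -2, 0, -3, -2, 2, -7, 6, -1, 2, -3, 5, 14, 0, -1, 0, 5, 3, 3, -2, -5
[-2, 6, -3, -4, 0, 2, 2, -6, -2, 1, 2, -9, 0, -5, -3, -3, -7, 1, 0, 171, 172, 168, 3, -2, -1, 0, 6, 6, 8, 6, 14, 2, 12, 9, 2, -8, -4, -1, -2, -1, 4
[-3, 6, 1, 5, -1, 0, 2, 4, 2, -5, -2, 0, -1, 4, -3, 4, 1, -2, -2, 166, 171, 169, 16, 1, 6, 15, 10, 6, 12, 12, 10, 19, 20, 8, 1, -3, -8, 0, -4, -6, -8
[4, -3, -3, -2, 0, 2, 2, 0, -1, -3, -7, -4, -4, 0, 10, 13, 17, 11, 16, 152, 164, 161, 7, 11, 15, 16, 10, 10, 7, 10, 10, 8, 12, 9, 1, 5, -1, 1, -3, -4, 0
[-4, -9, 0, -1, 0, 2, -1, -4, -4, 10,
[... 3537 characters left out ...]
 37, 37, 44, 36, 46, 31, 38, 5, 9, 13, 17, 9, 12, 10, 18, 3, -1, -3, -4, -2, -5, 0, 0, 2, 9, 5, -2, 1, -2, 0, 0, -2
[5, -6, 2, -1, -2, -15, 3, 6, 36, 32, 32, 22, 8, 8, 6, 14, 16, 1, 12, -1, -1, 9, 3, 0, 4, 3, -2, 2, 1, 3, -2, 0, -6, -6, 3, 0, 0, 3, -4, -1, -1
[4, -1, -4, 1, -1, 5, -5, 15, 18, 18, 12, 12, 8, 1, -4, 3, 0, -3, 6, -1, -3, -3, 1, -6, -9, 2, -6, -3, -1, 2, 2, 1, -5, 1, 3, -3, -3, -3, -3, 0, -3
[0, -6, 0, 0, -6, 6, -5, 4, -1, -3, 1, -5, -3, -5, 4, 9, 1, -3, 2, -3, -1, 4, 1, 0, -2, -1, 4, -2, 5, 6, -3, 0, 2, -10, -4, -4, -1, -6, -9, 5, -5
[3, -3, -10, -4, -7, 0, -10, 1, -4, 1, -3, 0, 1, -2, 0, -1, 2, -1, -5, 0, 1, -4, 7, 7, 9, 1, -3, 2, -1, 1, -2, -3, -5, 1, -1, 3, -5, 0, 3, 0, -5]]
```

View pics/crop0.png

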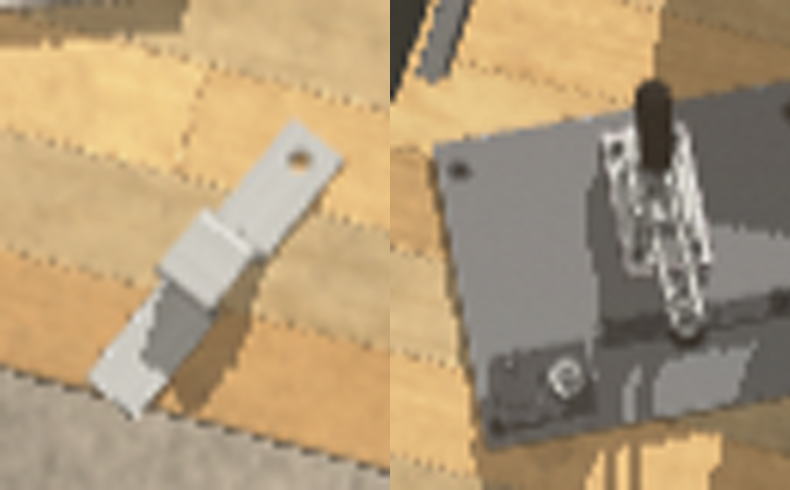

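The enlarged view shows the drilled hole at crop (300,157), which is pixel (232.9,217.4). The plain foot is at the lower left, so bracket +y points left and towards the robot. The jig's bush is at pixel (279,217), the plate's left corners are at (266,228) and (257,179), and the handle is up. Next I'll refine both poses by fitting outlines.

```bash
cat > fit.py <<'E'
from h import *
from scipy.optimize import minimize
def T(p,L): # p=(x,y,yaw), L local Nx3
    c,s=np.cos(p[2]),np.sin(p[2]); L=np.asarray(L,float)
    return np.stack([p[0]+c*L[:,0]-s*L[:,1],p[1]+s*L[:,0]+c*L[:,1],L[:,2]],1)
E
python3 - <<'E'
from fit import *
from scipy.spatial import ConvexHull
K=4
def rend(s,p,polys,shape=(420*K,560*K)):
    m=np.zeros(shape,np.uint8)
    for L in polys:
        q=proj(s,T(p,L)); h=cv2.convexHull(q.astype(np.float32)); 
        cv2.fillConvexPoly(m,np.round(((h+.5)*K-.5)*16).astype(np.int32),1,shift=4)
    return cv2.resize(m.astype(np.float32),(560,420),interpolation=cv2.INTER_AREA)
def box(x0,x1,y0,y1,z0,z1): return [(x,y,z) for x in(x0,x1) for y in(y0,y1) for z in(z0,z1)]
W=.001
br=[np.array(b)*W for b in (box(-15,15,-74,-13,0,5),box(-15,15,13,74,0,5),box(-15,15,-18,18,37,42),box(-15,15,-18,-13,0,42),box(-15,15,13,18,0,42))]
pl=[np.array(box(-25,135,-90,106,0,12))*W]
S={n:dict(np.load(n+"0.npz")) for n in("top","side")}
rois={"br":{"top":(203,260,196,246),"side":(200,235,222,280)}}
for name,polys,p0 in(("br",br,(.428,.2247,.91)),("pl",pl,(.452,.0,.167))):
  for views in(("top",),("side",),("top","side")):
    def cost(p):
        c=0
        for n in views:
            s=S[n]; m=rend(s,p,polys)
            # edge contrast: maximise Lab separation inner ring vs outer ring
            I=cv2.cvtColor(s["color"],cv2.COLOR_RGB2LAB).astype(float)[...,2]
            if 1: 
                k=np.ones((7,7)); w=(cv2.dilate(m,k)>0)
                # two-class variance explained on a fixed-size ring around
                a=m[w]; x=I[w]; A=np.stack([a,1-a],1); r=x-A@np.linalg.lstsq(A,x,rcond=None)[0]
                c+=np.abs(r).mean()
        return c
    best=None
    for d in(0,.006,-.006):
        r=minimize(cost,np.array(p0)+[d,-d,d*5],method="Nelder-Mead",options=dict(initial_simplex=np.array(p0)+np.array([[0,0,0],[.008,0,0],[0,.008,0],[0,0,.08]])+[d,-d,d*5],xatol=1e-4,fatol=1e-4))
        if best is None or r.fun<best.fun: best=r
    print(name,views,best.x.round(4),np.degrees(best.x[2]).round(2),best.fun)
# obstacles near clamp
P=cloud(S["top"]); 
for z0,z1 in((.05,.12),(.12,.25),(.25,.6)):
    q=P[(P[...,2]>z0)&(P[...,2]<z1)&(P[...,0]>.3)&(P[...,0]<.75)&(abs(P[...,1])<.22)]
    q=q[q[:,0]>.0]; print(z0); 
    for y in np.arange(-.22,.22,.04):
        r=q[(q[:,1]>=y)&(q[:,1]<y+.04)]
        if len(r)>5: print(round(y,2),len(r),np.percentile(r[:,0],[2,98]).round(3))
E
```

```text
br ('top',) [0.4287 0.2249 0.9031] 51.75 3.9282435536811575
br ('side',) [0.4327 0.225  0.9172] 52.55 4.336944753401317
br ('top', 'side') [0.4297 0.2242 0.9001] 51.57 8.794395925534857
pl ('top',) [ 0.4862 -0.0159  0.1778] 10.19 1.8393021877464317
pl ('side',) [ 0.4895 -0.0103  0.1461] 8.37 2.6295802814399787
pl ('top', 'side') [ 0.4871 -0.0155  0.1787] 10.24 4.806561474394188
0.05
-0.22 35 [0.519 0.548]
-0.06 9 [0.486 0.543]
-0.02 213 [0.487 0.593]
0.06 129 [0.653 0.734]
0.1 129 [0.604 0.695]
0.14 54 [0.6   0.609]
0.18 49 [0.61  0.623]
0.12
-0.02 75 [0.569 0.6  ]
0.06 207 [0.7   0.748]
0.1 190 [0.595 0.696]
0.14 96 [0.595 0.61 ]
0.18 94 [0.606 0.622]
0.25
0.06 92 [0.701 0.748]
0.1 654 [0.603 0.747]
0.14 857 [0.601 0.747]
0.18 799 [0.611 0.748]
```

```bash
cat > plan.py <<'E'
from fit import *
from bench import robot
from scipy.spatial.transform import Rotation as Ro
BR=(.4289,.2249,.9025); JG=(.4865,-.0155,.1775)
def Rt(yaw,lean,spin=0): # tool y = local y, tool z = down leaning to local +x
    s,c=np.sin(np.radians(lean)),np.cos(np.radians(lean))
    z=np.array([s,0,-c]); y=np.array([0,1.,0]); x=np.cross(y,z)
    return Ro.from_euler("z",yaw)*Ro.from_matrix(np.stack([x,y,z],1))*Ro.from_euler("z",spin,degrees=True)
def go(frame,local,R1,N,cur=None):
    """local mm (z above bench); prints per-row shift (m) and turn (deg) for N equal rows"""
    o=robot.get_obs(); p0,R0=(o["tool_pos"],Ro.from_euler("xyz",o["ee_rot"])) if cur is None else cur
    p1=T(frame,[np.array(local)/1000])[0]
    w=(R0.inv()*R1).as_rotvec()/N; A=np.zeros((3,3)); R=R0
    for _ in range(N): A+=R.as_matrix(); R=R*Ro.from_rotvec(w)
    d=np.linalg.solve(A,p1-p0)
    print("target",p1.round(4),"N",N,"shift",d.round(4).tolist(),"turn",np.degrees(w).round(2).tolist(),"|d|",np.linalg.norm(d).round(3),"|w|",np.degrees(np.linalg.norm(w)).round(2))
    return p1,R1
def loc(frame):
    o=robot.get_obs(); c,s=np.cos(frame[2]),np.sin(frame[2]); d=o["tool_pos"]-[*frame[:2],0]
    R=Ro.from_euler("z",-frame[2])*Ro.from_euler("xyz",o["ee_rot"])
    Fl=Ro.from_euler("z",-frame[2]).apply(o["wrist_force"])
    print("t",round(o["time"],2),"local mm",(1e3*np.array([c*d[0]+s*d[1],-s*d[0]+c*d[1],d[2]])).round(1),"zaxis",R.as_matrix()[:,2].round(3),"yaxis",R.as_matrix()[:,1].round(3),"Flocal",Fl.round(1),"w",o["width"].round(4),"ff",round(float(o["finger_force"]),1),"q",o["joint_positions"].round(2))
E
python3 - <<'E'
from plan import *
s=dict(np.load("top0.npz")); d=dict(np.load("side0.npz"))
L=np.array([(0,60,43),(-25,106,12),(135,106,12),(135,-90,12),(-25,-90,12)])/1e3
print(proj(s,T(JG,L)).round(1).tolist(),proj(d,T(JG,L)).round(1).tolist()); print(proj(s,T(BR,[(0,-60/1e3,.005)])))
a=40;z=np.array([np.sin(np.radians(a)),0,-np.cos(np.radians(a))])
tcp=np.array([-3,0,28])+19*z
R=Rt(BR[2],a)
c=go(BR,tcp-100*z,R,14); print(tcp)
E
```

```text
[[278.4, 216.4], [265.2, 228.1], [256.1, 178.1], [317.6, 167.0], [327.4, 216.7]] [[283.0, 239.2], [267.6, 242.3], [313.0, 229.2], [350.9, 262.8], [302.4, 279.2]]
[[232.12735897 217.94547978]]
target [0.3948 0.1817 0.09  ] N 14 shift [-0.0057, -0.0266, 0.0068] turn [-1.94, -2.4, -5.32] |d| 0.028 |w| 6.15
[ 9.21296458  0.         13.44515558]
```

```bash
r='[0,[-0.0057,-0.0266,0.0068],[-1.94,-2.4,-5.32]]'
python3 -m crank '[[0,[-0.0057,-0.0266,0.0068],[-1.94,-2.4,-5.32]],[0,[-0.0057,-0.0266,0.0068],[-1.94,-2.4,-5.32]],[0,[-0.0057,-0.0266,0.0068],[-1.94,-2.4,-5.32]],[0,[-0.0057,-0.0266,0.0068],[-1.94,-2.4,-5.32]],[0,[-0.0057,-0.0266,0.0068],[-1.94,-2.4,-5.32]],[0,[-0.0057,-0.0266,0.0068],[-1.94,-2.4,-5.32]],[0,[-0.0057,-0.0266,0.0068],[-1.94,-2.4,-5.32]]]'
python3 -m crank '[[0,[-0.0057,-0.0266,0.0068],[-1.94,-2.4,-5.32]],[0,[-0.0057,-0.0266,0.0068],[-1.94,-2.4,-5.32]],[0,[-0.0057,-0.0266,0.0068],[-1.94,-2.4,-5.32]],[0,[-0.0057,-0.0266,0.0068],[-1.94,-2.4,-5.32]],[0,[-0.0057,-0.0266,0.0068],[-1.94,-2.4,-5.32]],[0,[-0.0057,-0.0266,0.0068],[-1.94,-2.4,-5.32]],[0,[-0.0057,-0.0266,0.0068],[-1.94,-2.4,-5.32]],[0,[0,0,0],[0,0,0]]]'
python3 - <<'E'
from plan import *
loc(BR)
a=40;z=np.array([np.sin(np.radians(a)),0,-np.cos(np.radians(a))])
tcp=np.array([-3,0,28])+19*z; R=Rt(BR[2],a); go(BR,tcp-30*z,R,3); go(BR,tcp,R,6)
E
```

```text
time: 0.8
tool_pos: [0.256, 0.3092, 0.1282]
ee_rot: [3.01, 0.349, -2.958]
wrist_force: [-0.7, -0.2, 0.2]
width: 0.0942
finger_force: 0.0
time: 1.6
tool_pos: [0.3587, 0.2029, 0.0892]
ee_rot: [3.066, 0.608, -2.431]
wrist_force: [-0.6, -0.1, 0.7]
width: 0.0942
finger_force: 0.0Traceback (most recent call last):
  File "<stdin>", line 2, in <module>
  File "plan.py", line 22, in loc
    print("t",round(o["time"],2),"local mm",(1e3*np.array([c*d[0]+s*d[1],-s*d[0]+c*d[1],d[2]])).round(1),"zaxis",R.as_matrix()[:,2].round(3),"yaxis",R.as_matrix()[:,1].round(3),"Flocal",Fl.round(1),"w",o["width"].round(4),"ff",round(float(o["finger_force"]),1),"q",o["joint_positions"].round(2))
                                                                                                                                                                                                          ^^^^^^^^^^^^^^^^
AttributeError: 'float' object has no attribute 'round'
```

```bash
sed -i 's/o\["width"\].round(4)/round(float(o["width"]),4)/' plan.py
python3 -m crank '[[0,[0,0,0],[0,0,0]]]'
python3 - <<'E'
from plan import *
loc(BR)
a=40;z=np.array([np.sin(np.radians(a)),0,-np.cos(np.radians(a))])
tcp=np.array([-3,0,28])+19*z; R=Rt(BR[2],a); go(BR,tcp-90*z,R,3); 
E
```

```text
time: 1.7
tool_pos: [0.3574, 0.2055, 0.0904]
ee_rot: [3.065, 0.608, -2.427]
wrist_force: [-0.3, 0.8, 0.7]
width: 0.094
finger_force: 0.0
t 1.7 local mm [-59.5  44.1  90.4] zaxis [ 0.574 -0.031 -0.818] yaxis [0.143 0.988 0.063] Flocal [0.4 0.7 0.7] w 0.094 ff 0.0 q [-0.05 -0.69  2.27  0.51  1.2  -2.46]
target [0.3988 0.1867 0.0824] N 3 shift [-0.0028, -0.0144, 0.0047] turn [-0.72, -1.6, -2.91] |d| 0.015 |w| 3.4
```

```bash

python3 -m crank '[[0,[0,0,0],[0,0,8]],[0,[0,0,0],[0,0,8]],[0,[0,0,0],[0,0,8]],[0,[0,0,0],[0,0,8]],[0,[0,0,0],[0,0,8]],[0,[0,0,0],[0,0,8]],[0,[0,0,0],[0,0,8]],[0,[0,0,0],[0,0,8]]]' >/dev/null
python3 -m crank '[[0,[0,0,0],[0,0,8]],[0,[0,0,0],[0,0,8]],[0,[0,0,0],[0,0,8]],[0,[0,0,0],[0,0,8]],[0,[0,0,0],[0,0,8]],[0,[0,0,0],[0,0,8]],[0,[0,0,0],[0,0,8]],[0,[0,0,0],[0,0,8]]]' >/dev/null
python3 -m crank '[[0,[0,0,0],[0,0,8]],[0,[0,0,0],[0,0,8]],[0,[0,0,0],[0,0,8]],[0,[0,0,0],[0,0,8]],[0,[0,0,0],[0,0,0]],[0,[0,0,0],[0,0,0]]]'
python3 - <<'E'
from plan import *
loc(BR)
a=38;z=np.array([np.sin(np.radians(a)),0,-np.cos(np.radians(a))])
tcp=np.array([-3,0,28])+19*z; R=Rt(BR[2],a,180); go(BR,tcp-75*z,R,5); 
E
```

```text
time: 3.9
tool_pos: [0.3568, 0.2074, 0.0914]
ee_rot: [2.971, -0.593, 1.151]
wrist_force: [-0.6, -0.4, 0.6]
width: 0.0941
finger_force: 0.0
t 3.9 local mm [-58.4  45.7  91.4] zaxis [ 0.576 -0.03  -0.817] yaxis [ 0.15  -0.979  0.141] Flocal [-0.7  0.2  0.6] w 0.0941 ff 0.0 q [-0.05 -0.69  2.27  0.51  1.2   0.33]
target [0.4057 0.1955 0.0721] N 5 shift [-0.0, 0.0091, 0.0057] turn [0.28, 0.6, 2.36] |d| 0.011 |w| 2.45
```

```bash

python3 -m crank '[[0,[0,0.0091,0.0057],[0.28,0.6,2.36]],[0,[0,0.0091,0.0057],[0.28,0.6,2.36]],[0,[0,0.0091,0.0057],[0.28,0.6,2.36]],[0,[0,0.0091,0.0057],[0.28,0.6,2.36]],[0,[0,0.0091,0.0057],[0.28,0.6,2.36]],[0,[0,0,0],[0,0,0]],[0,[0,0,0],[0,0,0]]]' >/dev/null
python3 - <<'E'
from plan import *
loc(BR)
a=38;z=np.array([np.sin(np.radians(a)),0,-np.cos(np.radians(a))])
tcp=np.array([-3,0,28])+19*z; R=Rt(BR[2],a,180); go(BR,tcp-15*z,R,4);go(BR,tcp,R,5); 
E
```

```text
t 4.6 local mm [-38.2  -0.7  71.9] zaxis [ 0.615 -0.001 -0.788] yaxis [-0.003 -1.    -0.001] Flocal [ 0.4  0.4 -0.8] w 0.0937 ff 0.0 q [-0.16 -0.51  2.24  0.63  1.14  0.32]
target [0.4286 0.2245 0.0248] N 4 shift [0.0002, -0.0002, 0.0151] turn [0.01, 0.01, -0.05] |d| 0.015 |w| 0.05
target [0.4343 0.2317 0.013 ] N 5 shift [0.0001, -0.0002, 0.015] turn [0.01, 0.01, -0.04] |d| 0.015 |w| 0.04
```

```bash

python3 -m crank '[[0,[0,-0.0002,0.015],[0,0,0]],[0,[0,-0.0002,0.015],[0,0,0]],[0,[0,-0.0002,0.015],[0,0,0]],[0,[0,0,0.015],[0,0,0]],[0,[0,0,0.015],[0,0,0]],[0,[0,0,0],[0,0,0]],[0,[0,0,0],[0,0,0]]]' >/dev/null
python3 - <<'E'
from plan import *
from bench import vision
loc(BR)
a=vision.snapshot("top")["color"][180:280,160:290];b=vision.snapshot("side")["color"][150:250,190:320]
cv2.imwrite("pics/pick.png",np.vstack([cv2.resize(x,(780,600),interpolation=2)[::2,::2] for x in(a,b)])[:,:,::-1])
E
```

```text
t 5.3 local mm [ 8.1 -0.2 13.2] zaxis [ 0.616 -0.001 -0.788] yaxis [-0.003 -1.    -0.001] Flocal [-0.9 -0.4 -0.9] w 0.0941 ff 0.0 q [-0.02 -0.32  2.25  0.68  0.89  0.3 ]
```

View pics/pick.png

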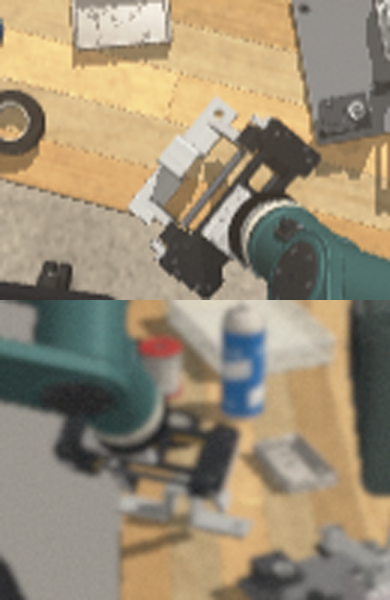

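The picture shows the fingers straddling the hat. The bracket is at about (190,150) in the upper panel, with one finger block on each side. Closing now.

```bash

python3 -m crank '[[1,[0,0,0],[0,0,0]],[1,[0,0,0],[0,0,0]],[1,[0,0,0],[0,0,0]],[1,[0,0,0],[0,0,0]],[1,[0,0,0],[0,0,0]],[1,[0,0,0],[0,0,0]]]' 
python3 - <<'E'
from plan import *
loc(BR); o=robot.get_obs(); R=Ro.from_euler("xyz",o["ee_rot"])
print("up in tool",R.inv().apply([0,0,1]))
E
```

```text
time: 6.0
tool_pos: [0.4345, 0.2306, 0.0128]
ee_rot: [-3.139, -0.663, 0.896]
wrist_force: [0.4, 0.6, 0.7]
width: 0.0494
finger_force: 0.0
t 6.0 local mm [ 8.  -0.9 12.8] zaxis [ 0.616 -0.002 -0.788] yaxis [-0.005 -1.    -0.002] Flocal [0.7 0.1 0.7] w 0.0494 ff 0.0 q [-0.02 -0.32  2.25  0.68  0.89  0.3 ]
up in tool [ 0.61564639 -0.00178619 -0.78802052]
```

```bash

python3 -m crank '[[1,[0,0,0],[0,0,0]],[1,[0,0,0],[0,0,0]],[1,[0,0,0],[0,0,0]],[1,[0,0,0],[0,0,0]]]'; echo
python3 - <<'E'
from plan import *
loc(BR)
E
python3 -m crank '[[1,[0.006,0,-0.008],[0,0,0]],[1,[0.012,0,-0.016],[0,0,0]],[1,[0.012,0,-0.016],[0,0,0]],[1,[0.012,0,-0.016],[0,0,0]],[1,[0,0,0],[0,0,0]]]'
python3 - <<'E'
from plan import *
loc(BR)
a=38;z=np.array([np.sin(np.radians(a)),0,-np.cos(np.radians(a))])
R=Rt(JG[2],a,180); 
go(JG,[-45,-40,90],R,10)
E
```

```text
time: 6.4
tool_pos: [0.4347, 0.2304, 0.0128]
ee_rot: [-3.14, -0.663, 0.896]
wrist_force: [0.8, 0.2, -0.2]
width: 0.0356
finger_force: 30.0

t 6.4 local mm [ 8.  -1.1 12.8] zaxis [ 0.616 -0.002 -0.788] yaxis [-0.006 -1.    -0.001] Flocal [ 0.6 -0.5 -0.2] w 0.0356 ff 30.0 q [-0.02 -0.32  2.25  0.68  0.89  0.3 ]
time: 6.9
tool_pos: [0.4355, 0.2295, 0.0864]
ee_rot: [3.138, -0.667, 0.9]
wrist_force: [-0.3, 0.1, -1.9]
width: 0.0354
finger_force: 30.0
t 6.9 local mm [ 7.7 -2.3 86.4] zaxis [ 0.619 -0.005 -0.786] yaxis [-0.005 -1.     0.003] Flocal [-0.1  0.3 -1.9] w 0.0354 ff 30.0 q [-0.02 -0.43  2.16  0.6   1.05  0.44]
target [ 0.4493 -0.0628  0.09  ] N 10 shift [-0.0116, 0.0259, -0.0095] turn [-2.53, -0.03, 3.26] |d| 0.03 |w| 4.12
```

```bash

python3 -m crank '[[1,[-0.012,0.026,-0.0095],[-2.5,0,3.25]],[1,[-0.012,0.026,-0.0095],[-2.5,0,3.25]],[1,[-0.012,0.026,-0.0095],[-2.5,0,3.25]],[1,[-0.012,0.026,-0.0095],[-2.5,0,3.25]],[1,[-0.012,0.026,-0.0095],[-2.5,0,3.25]]]'
python3 -m crank '[[1,[-0.012,0.026,-0.0095],[-2.5,0,3.25]],[1,[-0.012,0.026,-0.0095],[-2.5,0,3.25]],[1,[-0.012,0.026,-0.0095],[-2.5,0,3.25]],[1,[-0.012,0.026,-0.0095],[-2.5,0,3.25]],[1,[-0.012,0.026,-0.0095],[-2.5,0,3.25]],[1,[0,0,0],[0,0,0]],[1,[0,0,0],[0,0,0]]]'
python3 - <<'E'
from plan import *
loc(JG)
a=38;R=Rt(JG[2],a,180); 
c=go(JG,[-40,-36,45],R,4)
c=go(JG,[-40,-36,29],R,3,c)
c=go(JG,[3,-36,29],R,5,c)
from bench import vision
a=vision.snapshot("top")["color"][150:250,220:350];b=vision.snapshot("side")["color"][180:280,220:350]
cv2.imwrite("pics/pre.png",np.vstack([cv2.resize(x,(780,600),interpolation=2)[::2,::2] for x in(a,b)])[:,:,::-1])
E
```

```text
time: 7.4
tool_pos: [0.4656, 0.0823, 0.081]
ee_rot: [-3.133, -0.659, 0.532]
wrist_force: [-0.7, -0.3, -2.8]
width: 0.0352
finger_force: 30.0
time: 8.1
tool_pos: [0.4457, -0.0652, 0.0816]
ee_rot: [-3.131, -0.659, 0.175]
wrist_force: [0.2, -0.4, -3.0]
width: 0.0353
finger_force: 30.0
t 8.1 local mm [-48.9 -41.7  81.6] zaxis [ 0.612  0.009 -0.791] yaxis [ 0.004 -1.    -0.008] Flocal [ 0.1 -0.5 -3. ] w 0.0353 ff 30.0 q [-0.69 -0.58  2.25  0.56  1.08  0.53]
target [ 0.4535 -0.058   0.045 ] N 4 shift [-0.0038, -0.0014, 0.0086] turn [-0.13, 0.07, -0.03] |d| 0.01 |w| 0.15
target [ 0.4535 -0.058   0.029 ] N 3 shift [-0.0033, -0.0, 0.0042] turn [0.0, 0.0, 0.0] |d| 0.005 |w| 0.0
target [ 0.4958 -0.0504  0.029 ] N 5 shift [0.0068, 0.0, 0.0053] turn [0.0, 0.0, 0.0] |d| 0.009 |w| 0.0
```

View pics/pre.png

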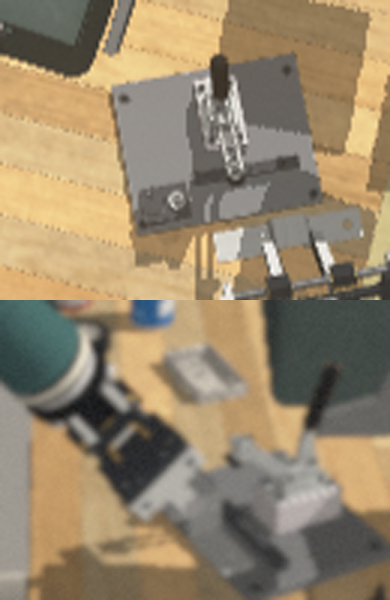

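Bracket and jig are parallel. The hole is at the right end, (348,222) in the upper panel, and the plain foot is on the bush side. Lowering and moving in under the pad.

```bash

python3 -m crank '[[1,[-0.0038,-0.0014,0.0086],[-0.13,0.07,0]],[1,[-0.0038,-0.0014,0.0086],[-0.13,0.07,0]],[1,[-0.0038,-0.0014,0.0086],[-0.13,0.07,0]],[1,[-0.0038,-0.0014,0.0086],[-0.13,0.07,0]],[1,[-0.0033,0,0.0042],[0,0,0]],[1,[-0.0033,0,0.0042],[0,0,0]],[1,[-0.0033,0,0.0042],[0,0,0]],[1,[0,0,0],[0,0,0]]]'
python3 - <<'E'
from plan import *
loc(JG)
E
python3 -m crank '[[1,[0.0068,0,0.0053],[0,0,0]],[1,[0.0068,0,0.0053],[0,0,0]],[1,[0.0068,0,0.0053],[0,0,0]],[1,[0.0068,0,0.0053],[0,0,0]],[1,[0.005,0,0.004],[0,0,0]],[1,[0,0,0],[0,0,0]],[1,[0,0,0],[0,0,0]]]'
python3 - <<'E'
from plan import *
loc(JG)
a=38;R=Rt(JG[2],a,180); 
c=go(JG,[1,-10,29],R,5)
c=go(JG,[1,-10,24.3],R,4,c)
from bench import vision
a=vision.snapshot("top")["color"][150:250,220:350];b=vision.snapshot("side")["color"][180:280,220:350]
cv2.imwrite("pics/in.png",np.vstack([cv2.resize(x,(780,600),interpolation=2)[::2,::2] for x in(a,b)])[:,:,::-1])
E
```

```text
time: 9.0
tool_pos: [0.454, -0.0579, 0.0295]
ee_rot: [-3.141, -0.664, 0.176]
wrist_force: [-0.6, -0.8, -2.3]
width: 0.0356
finger_force: 30.0
t 9.0 local mm [-39.5 -36.   29.5] zaxis [ 0.616 -0.    -0.788] yaxis [-0.001 -1.    -0.   ] Flocal [-0.7 -0.7 -2.3] w 0.0356 ff 30.0 q [-0.64 -0.5   2.33  0.6   0.92  0.48]
time: 9.7
tool_pos: [0.4947, -0.0508, 0.0302]
ee_rot: [3.141, -0.664, 0.177]
wrist_force: [-0.1, 0.9, -3.0]
width: 0.0357
finger_force: 30.0
t 9.7 local mm [  1.8 -36.2  30.2] zaxis [ 0.617 -0.001 -0.787] yaxis [-0.001 -1.     0.   ] Flocal [ 0.1  0.9 -3. ] w 0.0357 ff 30.0 q [-0.53 -0.39  2.26  0.58  0.82  0.56]
target [ 0.4892 -0.0252  0.029 ] N 5 shift [-0.0003, -0.0052, 0.0001] turn [0.01, -0.01, -0.0] |d| 0.005 |w| 0.02
target [ 0.4892 -0.0252  0.0243] N 4 shift [-0.0007, -0.0, 0.0009] turn [0.0, 0.0, 0.0] |d| 0.001 |w| 0.0
```

View pics/in.png

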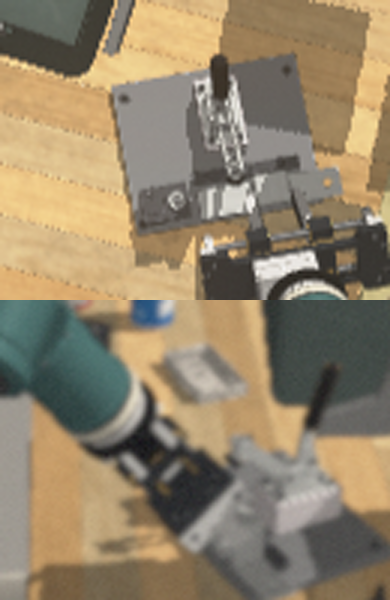

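The plain foot's end, at about (197,195) in the upper panel, sits just short of the bush block, square and clear of the fence. Sliding it under and then lowering to contact.

```bash

python3 -m crank '[[1,[0,-0.0052,0],[0,0,0]],[1,[0,-0.0052,0],[0,0,0]],[1,[0,-0.0052,0],[0,0,0]],[1,[0,-0.0052,0],[0,0,0]],[1,[0,-0.0052,0],[0,0,0]],[1,[0,0,0],[0,0,0]],[1,[0,0,0],[0,0,0]]]'>/dev/null
python3 -c "
from plan import *
loc(JG)"
python3 -m crank '[[1,[-0.0009,0,0.0012],[0,0,0]],[1,[-0.0009,0,0.0012],[0,0,0]],[1,[-0.0006,0,0.0008],[0,0,0]],[1,[0,0,0],[0,0,0]]]' >/dev/null
python3 -c "
from plan import *
loc(JG)"
python3 -m crank '[[1,[-0.0006,0,0.0008],[0,0,0]],[1,[0,0,0],[0,0,0]],[1,[0,0,0],[0,0,0]]]' >/dev/null
python3 -c "
from plan import *
loc(JG)"
```

```text
t 10.5 local mm [  1.9 -10.3  30.6] zaxis [ 0.617 -0.001 -0.787] yaxis [-0.001 -1.     0.001] Flocal [ 0.3  1.2 -1.9] w 0.0356 ff 30.0 q [-0.45 -0.42  2.28  0.53  0.79  0.66]
t 10.9 local mm [  1.7 -10.6  26.1] zaxis [ 0.617 -0.001 -0.787] yaxis [-0.002 -1.     0.   ] Flocal [ 0.3  0.2 -2.5] w 0.0356 ff 30.0 q [-0.45 -0.42  2.29  0.54  0.78  0.65]
t 11.2 local mm [  1.9 -10.6  25.5] zaxis [ 0.617 -0.002 -0.787] yaxis [-0.002 -1.     0.001] Flocal [-0.8  0.3 -3.9] w 0.0356 ff 30.0 q [-0.45 -0.41  2.29  0.54  0.78  0.65]
```

```bash

for i in 1 2; do python3 -m crank '[[1,[-0.0003,0,0.0004],[0,0,0]],[1,[0,0,0],[0,0,0]],[1,[0,0,0],[0,0,0]]]' >/dev/null; python3 -c "
from plan import *
loc(JG)"; done
```

```text
t 11.5 local mm [  2.  -10.6  25.1] zaxis [ 0.617 -0.002 -0.787] yaxis [-0.002 -1.     0.001] Flocal [ 0.4  0.7 -2.5] w 0.0354 ff 30.0 q [-0.45 -0.41  2.29  0.54  0.78  0.64]
t 11.8 local mm [  2.2 -10.7  24.9] zaxis [ 0.618 -0.002 -0.786] yaxis [-0.002 -1.     0.001] Flocal [-1.6 -0.6 -0.2] w 0.0355 ff 30.0 q [-0.45 -0.41  2.29  0.54  0.78  0.64]
```

```bash

python3 -m crank '[[1,[-0.0003,0,0.0004],[0,0,0]],[1,[0,-0.002,0],[0,0,0]],[1,[0,-0.002,0],[0,0,0]],[1,[0,-0.002,0],[0,0,0]],[1,[0,-0.002,0],[0,0,0]],[1,[0,0,0],[0,0,0]]]' >/dev/null; python3 -c "
from plan import *
loc(JG)"
for i in 1 2 3; do python3 -m crank '[[1,[0,-0.001,0],[0,0,0]],[1,[0,0,0],[0,0,0]]]' >/dev/null; python3 -c "
from plan import *
loc(JG)"; done
```

```text
t 12.4 local mm [ 2.6 -2.8 24.8] zaxis [ 0.618 -0.002 -0.786] yaxis [-0.002 -1.     0.002] Flocal [ 1.1 -2.9  2.5] w 0.0354 ff 30.0 q [-0.43 -0.42  2.3   0.53  0.77  0.68]
t 12.6 local mm [ 2.6 -2.1 24.8] zaxis [ 0.618 -0.003 -0.786] yaxis [-0.002 -1.     0.002] Flocal [ 1.3 -3.   2.2] w 0.0358 ff 30.0 q [-0.43 -0.42  2.3   0.53  0.77  0.68]
t 12.8 local mm [ 2.6 -1.2 24.8] zaxis [ 0.618 -0.003 -0.786] yaxis [-0.002 -1.     0.002] Flocal [ 0.5 -3.8  2.8] w 0.0355 ff 30.0 q [-0.42 -0.43  2.3   0.52  0.76  0.68]
t 13.0 local mm [ 2.6 -0.2 24.9] zaxis [ 0.618 -0.003 -0.786] yaxis [-0.002 -1.     0.002] Flocal [ 0.5 -4.8  4.3] w 0.0356 ff 30.0 q [-0.42 -0.43  2.3   0.52  0.76  0.69]
```

```bash

python3 -m crank '[[1,[0.0012,0,0.0009],[0,0,0]],[1,[0.0012,0,0.0009],[0,0,0]],[1,[0,0,0],[0,0,0]]]' >/dev/null; python3 -c "
from plan import *
loc(JG)"
for i in 1 2 3 4; do python3 -m crank '[[1,[0.0008,0,0.0006],[0,0,0]],[1,[0,0,0],[0,0,0]]]' >/dev/null; python3 -c "
from plan import *
loc(JG)"; done
```

```text
t 13.3 local mm [ 5.1  0.  24.8] zaxis [ 0.617 -0.002 -0.787] yaxis [-0.    -1.     0.003] Flocal [-7.8 -3.8 10.7] w 0.0354 ff 30.0 q [-0.41 -0.42  2.29  0.52  0.76  0.69]
t 13.5 local mm [ 6.   0.  24.9] zaxis [ 0.617 -0.002 -0.787] yaxis [-0.    -1.     0.003] Flocal [-10.   -4.1  10.5] w 0.0355 ff 30.0 q [-0.41 -0.42  2.29  0.52  0.76  0.69]
t 13.7 local mm [ 7.   0.  24.9] zaxis [ 0.617 -0.002 -0.787] yaxis [-0.    -1.     0.003] Flocal [-10.4  -3.7  10.7] w 0.0353 ff 30.0 q [-0.41 -0.41  2.29  0.52  0.76  0.7 ]
t 13.9 local mm [ 7.9  0.  24.9] zaxis [ 0.617 -0.002 -0.787] yaxis [-0.    -1.     0.003] Flocal [-9.6 -4.2 11.2] w 0.0354 ff 30.0 q [-0.41 -0.41  2.29  0.52  0.75  0.7 ]
t 14.1 local mm [ 8.9 -0.  24.9] zaxis [ 0.617 -0.002 -0.787] yaxis [-0.    -1.     0.003] Flocal [-10.1  -4.   13. ] w 0.0355 ff 30.0 q [-0.4  -0.41  2.28  0.52  0.75  0.7 ]
```

```bash

python3 -m crank '[[1,[0.0003,0,-0.0004],[0,0,0]],[1,[0,0,0],[0,0,0]]]' >/dev/null; python3 -c "
from plan import *
loc(JG)"
for i in 1 2 3; do python3 -m crank '[[1,[0.0008,0,0.0006],[0,0,0]],[1,[0,0,0],[0,0,0]]]' >/dev/null; python3 -c "
from plan import *
loc(JG)"; done
python3 - <<'E'
from plan import *
from bench import vision
a=vision.snapshot("top");b=vision.snapshot("side")
np.savez("topA.npz",**a);np.savez("sideA.npz",**b)
a=a["color"][170:240,250:341];b=b["color"][200:270,250:341]
cv2.imwrite("pics/home.png",np.vstack([cv2.resize(x,(780,600),interpolation=2)[::2,::2] for x in(a,b)])[:,:,::-1])
E
```

```text
t 14.3 local mm [ 8.7  0.  24.8] zaxis [ 0.617 -0.002 -0.787] yaxis [-0.001 -1.     0.003] Flocal [-7.1 -5.   9.5] w 0.0352 ff 30.0 q [-0.4  -0.41  2.28  0.52  0.75  0.7 ]
t 14.5 local mm [ 9.2  0.  25.1] zaxis [ 0.616 -0.002 -0.788] yaxis [ 0.    -1.     0.003] Flocal [-18.   -3.8  15.4] w 0.0357 ff 30.0 q [-0.4  -0.41  2.28  0.51  0.75  0.7 ]
t 14.7 local mm [ 9.9  0.  25.3] zaxis [ 0.615 -0.002 -0.788] yaxis [ 0.001 -1.     0.004] Flocal [-27.2  -4.3  22.5] w 0.0357 ff 30.0 q [-0.4  -0.4   2.28  0.51  0.75  0.7 ]
t 14.9 local mm [10.8  0.1 25.5] zaxis [ 0.615 -0.002 -0.788] yaxis [ 0.002 -1.     0.004] Flocal [-28.2  -3.7  24.4] w 0.0358 ff 30.0 q [-0.4  -0.4   2.28  0.51  0.75  0.7 ]
```

View pics/home.png

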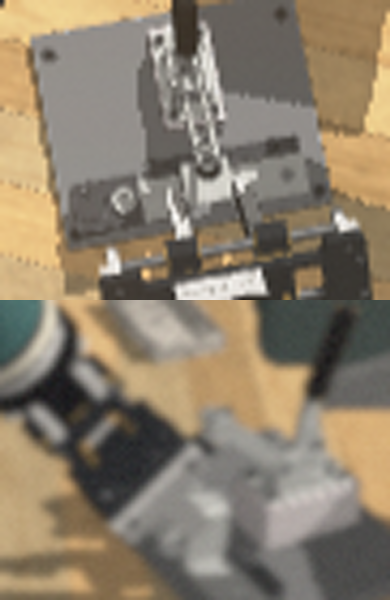

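The bracket is at the fence: Fx rises at x = 9 mm, and the top view shows its edge along the fence at row 170 and the hole at (288,175). Next I'll relieve the x force and test the end stop.

```bash

python3 -m crank '[[1,[-0.0014,0,-0.0011],[0,0,0]],[1,[0,0,0],[0,0,0]]]' >/dev/null; python3 -c "
from plan import *
loc(JG)"
for i in 1 2 3 4; do python3 -m crank '[[1,[0,-0.001,0],[0,0,0]],[1,[0,0,0],[0,0,0]]]' >/dev/null; python3 -c "
from plan import *
loc(JG)"; done
```

```text
t 15.2 local mm [10.   0.  25.2] zaxis [ 0.617 -0.003 -0.787] yaxis [-0.001 -1.     0.002] Flocal [-8.1 -3.4  9.4] w 0.0358 ff 30.0 q [-0.4  -0.4   2.28  0.52  0.75  0.7 ]
t 15.4 local mm [10.1  0.  25.3] zaxis [ 0.617 -0.005 -0.787] yaxis [-0.001 -1.     0.005] Flocal [-8.3 -7.4  9.9] w 0.0355 ff 30.0 q [-0.4  -0.4   2.28  0.51  0.75  0.71]
t 15.6 local mm [10.2 -0.  25.4] zaxis [ 0.617 -0.007 -0.787] yaxis [-0.002 -1.     0.007] Flocal [ -8.7 -10.2   8.2] w 0.0355 ff 30.0 q [-0.4  -0.41  2.28  0.51  0.75  0.71]
t 15.8 local mm [10.3  0.  25.5] zaxis [ 0.618 -0.009 -0.786] yaxis [-0.003 -1.     0.009] Flocal [ -8.6 -11.9   7.1] w 0.0352 ff 30.0 q [-0.39 -0.41  2.28  0.5   0.74  0.71]
t 16.0 local mm [10.4  0.1 25.7] zaxis [ 0.618 -0.011 -0.786] yaxis [-0.004 -1.     0.011] Flocal [-10.  -15.2   6.8] w 0.0358 ff 30.0 q [-0.39 -0.41  2.28  0.5   0.74  0.72]
```

```bash

python3 -m crank '[[1,[0,0.003,0],[0,0,0]],[1,[0.0006,0,0.0005],[0,0,0]],[1,[0,0,0],[0,0,0]]]' >/dev/null; python3 -c "
from plan import *
loc(JG)"
python3 -m crank '[[0.4,[0,0,0],[0,0,0]],[0.4,[0,0,0],[0,0,0]],[0.4,[0,0,0],[0,0,0]],[0.4,[0,0,0],[0,0,0]],[0.4,[0,0,0],[0,0,0]]]' >/dev/null; python3 -c "
from plan import *
loc(JG)"
```

```text
t 16.3 local mm [10.6  0.  25.5] zaxis [ 0.616 -0.004 -0.787] yaxis [-0.001 -1.     0.005] Flocal [-16.6  -5.9  15.7] w 0.0352 ff 30.0 q [-0.4  -0.4   2.28  0.51  0.75  0.71]
t 16.8 local mm [10.5  2.1 23.9] zaxis [ 0.616 -0.    -0.788] yaxis [-0.001 -1.    -0.   ] Flocal [-0.6 -0.1 -0.8] w 0.0562 ff 0.0 q [-0.4  -0.4   2.28  0.51  0.75  0.71]
```

```bash

python3 -m crank '[[0.4,[0,0,-0.01],[0,0,0]],[0.4,[0,0,-0.02],[0,0,0]],[0.4,[0,0,-0.03],[0,0,0]],[0.4,[0,0,-0.03],[0,0,0]],[0.8,[0,0,-0.03],[0,0,0]],[1,[0,0,-0.02],[0,0,0]],[1,[0,0,0],[0,0,0]]]' >/dev/null; python3 - <<'E'
from plan import *
loc(JG)
from bench import vision
a=vision.snapshot("top");b=vision.snapshot("side")
np.savez("topA.npz",**a);np.savez("sideA.npz",**b)
a=a["color"][170:240,250:341];b=b["color"][200:270,250:341]
cv2.imwrite("pics/seat.png",np.vstack([cv2.resize(x,(780,600),interpolation=2)[::2,::2] for x in(a,b)])[:,:,::-1])
E
```

```text
t 17.5 local mm [-68.   -3.8 136.3] zaxis [ 0.616 -0.001 -0.788] yaxis [-0.001 -1.     0.001] Flocal [-0.4 -0.7 -0. ] w 0.0359 ff 0.0 q [-0.63 -0.76  2.23  0.49  1.22  0.7 ]
```

View pics/seat.png

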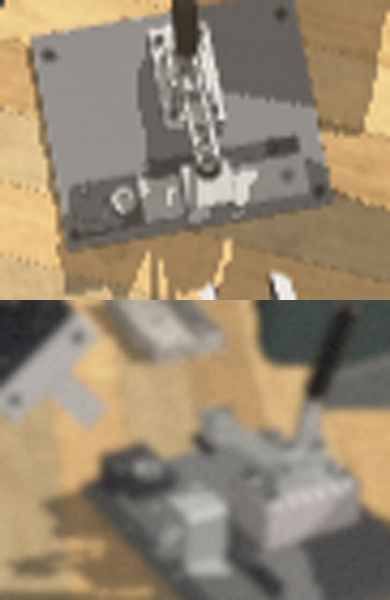

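The bracket sits on the plate with its foot under the bush (upper panel, around (165,195)) and its edge along the fence (row 165). Next I'll plan the push on the handle.

```bash
cat >> plan.py <<'E'
A=38
def push(phi,f,s=82,gap=0,h=12.5):
    p=np.radians(phi); a=np.radians(A); pin=np.array([80-3*f,67+11*f]); u=np.array([np.sin(p),np.cos(p)]); n=np.array([-np.cos(p),np.sin(p)])
    e=np.array([np.cos(a),np.sin(a)]); t=pin+s*u+(8.5+h*abs(e@n)+gap)*n
    return [t[0],0,t[1]]
E
python3 - <<'E'
from plan import *
loc(JG); R=Rt(JG[2],A,90)
c=go(JG,[-20,0,185],R,12)
c=go(JG,push(15.7,0,gap=15),R,4,c)
print(push(15.7,0,gap=15))
for ph,f in((36,.3),(61,.6),(80,.9),(94.8,1)): print(ph,np.round(push(ph,f),1))
E
```

```text
t 17.6 local mm [-68.7  -2.3 133.5] zaxis [ 0.613  0.002 -0.79 ] yaxis [ 0.    -1.    -0.002] Flocal [1.3 0.5 0.2] w 0.0282 ff 0.0 q [-0.63 -0.76  2.23  0.49  1.22  0.7 ]
target [ 0.4668 -0.019   0.185 ] N 12 shift [0.005, 0.0041, -0.0009] turn [-0.02, 0.0, -7.51] |d| 0.007 |w| 7.51
target [ 0.5578 -0.0027  0.1543] N 4 shift [0.0, 0.0135, 0.0203] turn [0.0, 0.0, 0.0] |d| 0.024 |w| 0.0
[np.float64(72.44190301642718), 0, np.float64(154.30232156498727)]
36 [117.6   0.  143.7]
61 [144.8   0.  122.5]
80 [155.6   0.  105.3]
94.8 [160.1   0.   88.1]
```

```bash

python3 -m crank '[[1,[0.005,0.0041,-0.0009],[0,0,-7.5]],[1,[0.005,0.0041,-0.0009],[0,0,-7.5]],[1,[0.005,0.0041,-0.0009],[0,0,-7.5]],[1,[0.005,0.0041,-0.0009],[0,0,-7.5]],[1,[0.005,0.0041,-0.0009],[0,0,-7.5]],[1,[0.005,0.0041,-0.0009],[0,0,-7.5]]]' >/dev/null
python3 -m crank '[[1,[0.005,0.0041,-0.0009],[0,0,-7.5]],[1,[0.005,0.0041,-0.0009],[0,0,-7.5]],[1,[0.005,0.0041,-0.0009],[0,0,-7.5]],[1,[0.005,0.0041,-0.0009],[0,0,-7.5]],[1,[0.005,0.0041,-0.0009],[0,0,-7.5]],[1,[0.005,0.0041,-0.0009],[0,0,-7.5]],[1,[0,0,0],[0,0,0]],[1,[0,0,0],[0,0,0]]]' >/dev/null
python3 - <<'E'
from plan import *
loc(JG); R=Rt(JG[2],A,90)
c=go(JG,push(15.7,0,gap=15),R,5)
for ph,f,N in((15.7,0,3),(36,.3,6),(61,.6,6),(80,.9,5),(94.8,1,5)):c=go(JG,push(ph,f),R,N,c)
E
```

```text
t 19.0 local mm [-20.4   0.9 184. ] zaxis [ 0.612  0.004 -0.791] yaxis [ 0.791 -0.003  0.612] Flocal [ 0.4  0.3 -0.5] w 0.0008 ff 0.0 q [-0.47 -0.63  2.08  0.42  1.18 -0.7 ]
target [ 0.5578 -0.0027  0.1543] N 5 shift [-0.0002, 0.011, 0.0161] turn [-0.05, -0.04, -0.03] |d| 0.019 |w| 0.07
target [ 5.720e-01 -2.000e-04  1.502e-01] N 3 shift [-0.0, 0.003, 0.004] turn [0.0, 0.0, 0.0] |d| 0.005 |w| 0.0
target [0.6023 0.0053 0.1437] N 6 shift [0.0, 0.0034, 0.004] turn [0.0, 0.0, 0.0] |d| 0.005 |w| 0.0
target [0.6291 0.0101 0.1225] N 6 shift [0.0, 0.0014, 0.0056] turn [0.0, 0.0, 0.0] |d| 0.006 |w| 0.0
target [0.6396 0.012  0.1053] N 5 shift [-0.0, -0.0004, 0.004] turn [0.0, 0.0, 0.0] |d| 0.004 |w| 0.0
target [0.6441 0.0128 0.0881] N 5 shift [0.0, -0.0014, 0.0033] turn [0.0, 0.0, 0.0] |d| 0.004 |w| 0.0
```

Moving to the front of the handle, then the first part of the push.

```bash
L='from plan import *
loc(JG)'
python3 -m crank '[[1,[0,0.011,0.016],[0,0,0]],[1,[0,0.011,0.016],[0,0,0]],[1,[0,0.011,0.016],[0,0,0]],[1,[0,0.011,0.016],[0,0,0]],[1,[0,0.011,0.016],[0,0,0]],[1,[0,0,0],[0,0,0]]]' >/dev/null; python3 -c "$L"
python3 -m crank '[[1,[0,0.003,0.004],[0,0,0]],[1,[0,0.003,0.004],[0,0,0]],[1,[0,0.003,0.004],[0,0,0]],[1,[0,0,0],[0,0,0]]]' >/dev/null; python3 -c "$L"
python3 -m crank '[[1,[0,0.0034,0.004],[0,0,0]],[1,[0,0.0034,0.004],[0,0,0]],[1,[0,0.0034,0.004],[0,0,0]]]' >/dev/null; python3 -c "$L"
python3 -m crank '[[1,[0,0.0034,0.004],[0,0,0]],[1,[0,0.0034,0.004],[0,0,0]],[1,[0,0.0034,0.004],[0,0,0]]]' >/dev/null; python3 -c "$L"
```

```text
t 19.6 local mm [ 72.4   0.8 153.4] zaxis [ 0.611  0.004 -0.792] yaxis [ 0.792 -0.003  0.611] Flocal [ 0.5 -0.1 -0.6] w 0.0006 ff 0.0 q [-0.3  -0.37  1.99  0.35  0.96 -0.6 ]
t 20.0 local mm [ 87.    0.  152.1] zaxis [ 0.614  0.002 -0.79 ] yaxis [ 0.79  -0.001  0.614] Flocal [0.5 0.6 0.4] w 0.0004 ff 0.0 q [-0.28 -0.34  1.97  0.35  0.93 -0.58]
t 20.3 local mm [1.027e+02 1.000e-01 1.488e+02] zaxis [ 0.614  0.002 -0.789] yaxis [ 0.789 -0.001  0.614] Flocal [ 0.3 -0.  -1. ] w 0.0004 ff 0.0 q [-0.26 -0.29  1.94  0.34  0.91 -0.57]
t 20.6 local mm [118.1   0.2 145.5] zaxis [ 0.613  0.002 -0.79 ] yaxis [ 0.79  -0.     0.613] Flocal [-2.5 -0.4  2.4] w 0.0001 ff 1.7 q [-0.24 -0.25  1.92  0.33  0.89 -0.55]
```

```bash
L='from plan import *
loc(JG)'
python3 -m crank '[[1,[0,0.0014,0.0056],[0,0,0]],[1,[0,0.0014,0.0056],[0,0,0]],[1,[0,0.0014,0.0056],[0,0,0]]]' >/dev/null; python3 -c "$L"
python3 -m crank '[[1,[0,0.0014,0.0056],[0,0,0]],[1,[0,0.0014,0.0056],[0,0,0]],[1,[0,0.0014,0.0056],[0,0,0]]]' >/dev/null; python3 -c "$L"
python3 -m crank '[[1,[0,-0.0004,0.004],[0,0,0]],[1,[0,-0.0004,0.004],[0,0,0]]]' >/dev/null; python3 -c "$L"
python3 - <<'E'
from plan import *
from bench import vision
a=vision.snapshot("top");b=vision.snapshot("side")
a=a["color"][150:220,250:341];b=b["color"][180:250,260:351]
cv2.imwrite("pics/push.png",np.vstack([cv2.resize(x,(780,600),interpolation=2)[::2,::2] for x in(a,b)])[:,:,::-1])
E
```

```text
t 20.9 local mm [132.7  -0.3 136.4] zaxis [ 0.616  0.001 -0.788] yaxis [ 0.788 -0.     0.616] Flocal [-1.7  0.5  5. ] w 0.0007 ff 2.2 q [-0.23 -0.21  1.91  0.33  0.85 -0.55]
t 21.2 local mm [146.8  -0.4 126.2] zaxis [ 0.617  0.001 -0.787] yaxis [ 0.787 -0.     0.617] Flocal [-0.5 -0.3  4.8] w 0.0005 ff 2.1 q [-0.22 -0.17  1.9   0.33  0.82 -0.55]
t 21.4 local mm [150.5  -0.2 118.6] zaxis [ 0.616  0.001 -0.788] yaxis [ 0.788 -0.     0.616] Flocal [-0.1 -0.5  5. ] w 0.0007 ff 1.9 q [-0.21 -0.15  1.9   0.33  0.8  -0.55]
```

View pics/push.png

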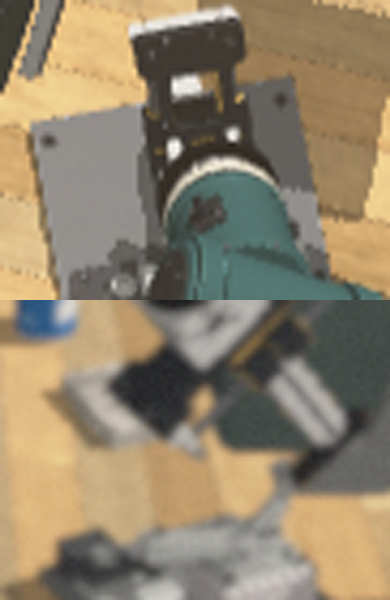

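The side panel shows the fingertips on the sleeve at about (325,440), with the handle leaning back. The gripper body's front corner is above the clamp arm. I'll finish the push while tilting the tool more upright to keep that corner clear.

```bash
python3 - <<'E'
import plan; from plan import *
c=None
for ph,f,N,a,g in((82,.9,5,30,0),(94.8,1,5,25,-1),(98,1,3,25,-2)):
    plan.A=a; print(np.round(push(ph,f,gap=g),1)); c=go(JG,push(ph,f,gap=g),Rt(JG[2],a,90),N,c)
E
```

```text
[156.7   0.  101.4]
target [0.6407 0.0122 0.1014] N 5 shift [-0.0001, -0.0005, 0.0034] turn [1.56, -0.03, -0.01] |d| 0.003 |w| 1.56
[159.9   0.   84.8]
target [0.6438 0.0127 0.0848] N 5 shift [0.0, -0.001, 0.0032] turn [1.0, 0.0, -0.0] |d| 0.003 |w| 1.0
[160.1   0.   79.8]
target [0.644  0.0128 0.0798] N 3 shift [-0.0, -0.0007, 0.0015] turn [0.0, 0.0, 0.0] |d| 0.002 |w| 0.0
```

```bash
L='from plan import *
loc(JG)'
python3 -m crank '[[1,[0,-0.0005,0.0034],[1.56,0,0]],[1,[0,-0.0005,0.0034],[1.56,0,0]],[1,[0,-0.0005,0.0034],[1.56,0,0]]]' >/dev/null; python3 -c "$L"
python3 -m crank '[[1,[0,-0.0005,0.0034],[1.56,0,0]],[1,[0,-0.0005,0.0034],[1.56,0,0]]]' >/dev/null; python3 -c "$L"
python3 -m crank '[[1,[0,-0.001,0.0032],[1,0,0]],[1,[0,-0.001,0.0032],[1,0,0]]]' >/dev/null; python3 -c "$L"
python3 -m crank '[[1,[0,-0.001,0.0032],[1,0,0]],[1,[0,-0.001,0.0032],[1,0,0]],[1,[0,-0.001,0.0032],[1,0,0]]]' >/dev/null; python3 -c "$L"
```

```text
t 21.8 local mm [154.2   0.3 108. ] zaxis [ 0.545  0.002 -0.838] yaxis [ 0.838 -0.     0.545] Flocal [-0.  -0.   3.1] w 0.0004 ff 1.4 q [-0.19 -0.09  1.82  0.26  0.88 -0.47]
t 22.0 local mm [157.2   0.4 101.6] zaxis [ 0.499  0.002 -0.867] yaxis [ 0.867 -0.     0.499] Flocal [0.6 0.8 2.1] w 0.0007 ff 1.1 q [-0.17 -0.05  1.78  0.22  0.93 -0.43]
t 22.2 local mm [159.3   0.2  95.9] zaxis [ 0.471  0.002 -0.882] yaxis [ 0.882 -0.     0.471] Flocal [2.1 2.1 4.4] w 0.0003 ff 2.2 q [-0.16 -0.02  1.75  0.19  0.96 -0.41]
t 22.5 local mm [161.8   0.2  87.4] zaxis [ 0.427  0.002 -0.904] yaxis [ 0.904 -0.     0.427] Flocal [2.5 0.4 6.3] w 0.0001 ff 2.4 q [-0.15  0.02  1.71  0.16  1.   -0.38]
```

```bash
L='from plan import *
loc(JG)'
for i in 1 2 3 4; do python3 -m crank '[[1,[0,-0.001,0.002],[0,0,0]],[1,[0,0,0],[0,0,0]]]' >/dev/null; python3 -c "$L"; done
```

```text
t 22.7 local mm [1.607e+02 1.000e-01 8.370e+01] zaxis [ 0.424  0.002 -0.905] yaxis [0.905 0.    0.424] Flocal [2.7 0.1 3.9] w 0.0001 ff 1.8 q [-0.15  0.02  1.71  0.16  1.   -0.39]
t 22.9 local mm [159.    0.3  79.9] zaxis [ 0.421  0.002 -0.907] yaxis [ 0.907 -0.     0.421] Flocal [1.  0.2 2.2] w 0.0002 ff 1.1 q [-0.15  0.02  1.72  0.16  0.99 -0.39]
t 23.1 local mm [157.6   0.9  76.2] zaxis [ 0.418  0.003 -0.908] yaxis [ 0.908 -0.     0.418] Flocal [-0.2 -0.6 -0. ] w 0.0001 ff 0.0 q [-0.15  0.02  1.72  0.16  0.99 -0.39]
t 23.3 local mm [158.2   0.7  74.4] zaxis [ 0.42   0.003 -0.908] yaxis [ 0.908 -0.001  0.42 ] Flocal [-0.5 -0.4 -1.2] w 0.0003 ff 0.0 q [-0.15  0.03  1.73  0.17  0.98 -0.39]
```

The force fell to zero, either from the snap or a slip. I'll back off and look.

```bash

python3 -m crank '[[1,[0,0,-0.02],[0,0,0]],[1,[0,0,-0.04],[0,0,0]],[1,[0,0,-0.05],[0,0,0]],[1,[0,-0.02,-0.045],[0,0,0]],[1,[0,-0.03,-0.04],[0,0,0]],[1,[0,-0.04,-0.03],[0,0,0]],[1,[0,-0.04,-0.02],[0,0,0]],[1,[0,0,0],[0,0,0]]]' >/dev/null
python3 - <<'E'
from plan import *
from bench import vision
loc(JG)
a=vision.snapshot("top");b=vision.snapshot("side")
np.savez("topB.npz",**a);np.savez("sideB.npz",**b)
P=cloud(b)
c,s=np.cos(JG[2]),np.sin(JG[2]); d=P-[*JG[:2],0]; X=1e3*(c*d[...,0]+s*d[...,1]); Y=1e3*(-s*d[...,0]+c*d[...,1]); Z=1e3*P[...,2]
for x in range(-20,200,10):
    m=(X>x)&(X<x+10)&(abs(Y)<10)&(Z>5)&(Z<250); 
    if m.sum()>2: print(x,m.sum(),np.percentile(Z[m],[10,50,90]).round())
a=a["color"][150:240,240:357];b=b["color"][180:270,240:357]
cv2.imwrite("pics/closed.png",np.vstack([cv2.resize(x,(780,600),interpolation=2)[::2,::2] for x in(a,b)])[:,:,::-1])
E
```

```text
t 24.1 local mm [-64.8  -0.4 245.2] zaxis [ 0.426 -0.002 -0.905] yaxis [ 0.905 -0.001  0.426] Flocal [ 0.7  0.6 -0.1] w 0.0005 ff 0.0 q [-0.41 -0.57  1.84  0.24  1.5  -0.56]
-20 23 [11. 14. 54.]
-10 60 [12. 58. 79.]
0 37 [56. 75. 86.]
10 23 [54. 70. 77.]
20 20 [67. 73. 78.]
30 22 [64. 72. 76.]
40 67 [13. 33. 73.]
50 38 [40. 63. 74.]
60 30 [49. 70. 75.]
70 25 [72. 78. 84.]
80 15 [70. 81. 84.]
90 24 [67. 75. 84.]
100 13 [71. 80. 84.]
110 19 [49. 78. 82.]
120 18 [74. 80. 84.]
130 18 [11. 79. 83.]
140 13 [69. 76. 80.]
150 18 [67. 75. 79.]
160 9 [67. 75. 77.]
170 18 [66. 72. 76.]
180 6 [64. 69. 73.]
```

View pics/closed.png

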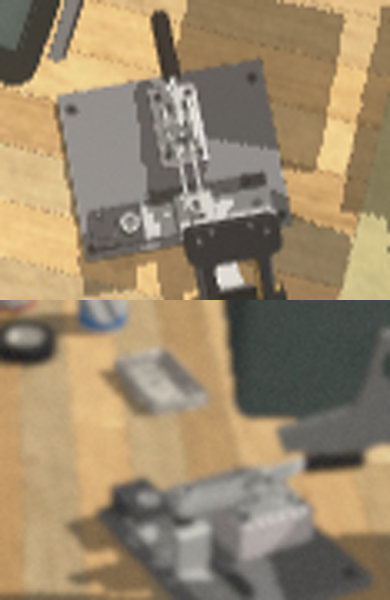

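The handle is back and level at about (165,45) in the upper panel. The measured sleeve drops below level towards its end, and the arm is down on the hat. A quick check that the bracket didn't shift while clamping.

```bash
python3 - <<'E'
from plan import *
A_,B_=[cv2.cvtColor(np.load(f"side{k}.npz")["color"],cv2.COLOR_RGB2GRAY).astype(np.float32) for k in"AB"]
b=dict(np.load("sideB.npz"))
for n,L in(("hat front -y wall",(-.015,-.018,.03)),("plain foot",(-.015,.035,.017)),("drilled foot",(-.005,-.06,.017)),("plate ref",(.06,-.07,.012))):
    u,v=proj(b,T(JG,[L]))[0].round().astype(int); w=8
    t=cv2.resize(A_[v-w:v+w,u-w:u+w],None,fx=8,fy=8,interpolation=2); S=cv2.resize(B_[v-w-3:v+w+3,u-w-3:u+w+3],None,fx=8,fy=8,interpolation=2)
    r=cv2.matchTemplate(S,t,5); _,m,_,l=cv2.minMaxLoc(r); print(n,(u,v),round(m,3),"shift px",l[0]/8-3,l[1]/8-3)
E
```

```text
hat front -y wall (np.int64(292), np.int64(258)) 0.944 shift px 0.375 0.25
plain foot (np.int64(282), np.int64(252)) 0.788 shift px -0.375 0.0
drilled foot (np.int64(303), np.int64(269)) 0.997 shift px 0.0 0.0
plate ref (np.int64(325), np.int64(266)) 0.996 shift px 0.0 0.0
```

```bash
python3 -c "
from bench import robot
print(robot.close_job())"
```

```text
the job is handed in; nothing more can be done
None
```

The bracket is loaded with its plain foot under the bush, home against the fence and end stop by contact force; the clamp looks closed and locked on it, the gripper is clear, and the job is handed in at about 24 s.

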